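# Put the router guides back in their fitted tray

### The arm

A 7-joint arm with a two-finger parallel gripper is mounted at the origin on the work surface. World frame = base frame: x ahead of the robot, y to its left, z up, the work surface at z = 0. Lengths are in m, angles in rad, forces in N, time in s.
With the tool pointing down it reaches from about 0.35 to 0.9 m from the base axis. Payload 7.2 kg.
Tool frame: the origin (TCP) lies midway between the tips of the shut fingers; the grasp point (between the pads) lies 19 mm behind it (env.hold_point_z is the distance from the TCP to the grasp point, in m); x points along the fingers, z is the direction in which the jaws open and shut, and the axes are right-handed (so a half turn about x gives the same grasp; the last joint's range is limited). The gripper opens to 85 mm and grips with 20 to 120 N. Pads are 22 mm wide; open, the fingers measure 114 mm over their backs; the gripper's body (76 mm by 85 mm) begins 54 mm behind the grasp point. The pads swing forward as they close: fully open they stand 13 mm farther back than shut.
Start: joints at [-1.395, 0.411, -0.013, 1.596, 0.006, 1.134, -0.082], TCP at [0.151, 0.607, 0.231] pointing down, gripper open.
Joint ranges: [-2.95, 2.95], [-0.29, 1.99], [-1.47, 1.44], [0.14, 2.54], [-1.03, 4.17], [0.13, 1.85], [-2.86, 2.86]. Speed limits (rad/s): [2.39, 2.39, 3.01, 3.01, 3.14, 3.14, 3.14].

### API

Orientations are given as a unit quaternion [w, x, y, z].
In Python, from rig import status, eyes, env gives the robot as it stands.
- The arm moves only by the tool play_rows, never from a script. Its argument "plan" is a list of rows, each a list of 4 numbers: the shift along the tool's x, y, z in units of 60 mm (1.0 is 60 mm), then the turn about the tool's x in rad. A call has exactly 10 rows; each row shifts and turns the commanded pose from where the row before left it, along the tool's axes as they then stand; what a row does not reach is not made up. A row lasts 1/8 s, in which the tool goes at most 62.5 mm and 10.7 degrees, less where a joint would pass 70% of its speed; a pose out of reach is approached as far as the arm can. A call is refused whole if a number of a shift passes 1 or a number of a turn 0.188, either way. A call with a gripper value outside its range is refused whole. "grip" is the closure, from 0 (fully open) to 1 (shut), set as the call begins (left out, the last holds). The fingers move at their own pace and stop on an object; "grip_force" is the grip in N (left out, the last holds). Time passes only in rows, so rows that do not move let the fingers close, or fill a call up. It gives the time, the measured TCP pose, the force and the opening at its end, in the units of the state.
- status.state(): the state, without advancing time (a new reading comes with each control period).
- eyes.capture(name): name is "scene" or "side" or "wrist"; returns a dict with "pixels" (384x512x3 uint8, blue, green, red), "range_z" (384x512 float32, m along the optical axis (not along the pixel's ray), 0 where there is no reading), "mtx" (3x3 intrinsics, pixels), "world_from_camera" (4x4, takes a point from camera to world coordinates); the wrist camera has in their place "T_tool_cam" (4x4, takes a point from camera to tool coordinates, whose origin is the TCP and whose axes are the tool frame's). Camera axes: x right, y down, z forward; pixel columns grow to the right and rows downward; lengths in m; the calibration is good to about 2 mm. A picture is of the moment at which its call begins: read the wrist's pose just before it.
- env.sign_off(): hands the job in, once; it reports no verdict.
The state is a dict: "clock": time; "joint_positions": joint angles; "joint_vel": joint speeds; "effort": joint torques, N m; "position": TCP position; "ee_rot": TCP orientation; "force": force on the tool from outside, world axes, zero at the start; "ft_torque": the same for the moment, N m; "opening": finger opening in m.
Only numpy, scipy, OpenCV 4.12 (cv2) and the standard library are available. Lean on these libraries where they do the work, as an engineer would, in place of code of your own. Each camera call takes 0.05 s, during which the arm holds its last target. There are 200 camera calls.

### The job

Put the compact router's two guides back in their fitted tray: lay the edge guide and the trim guide in its well, nested together the one way they fit, both fully down and flat on the well floor. The orange sanding pad left in the well does not belong there: lay it flat on the stack of sandpaper. Leave everything else on the bench and in the tray where it lies.

Things in the scene. Friction and masses are not known exactly. Their poses are not given: they have to be found in the camera images.
- tray: Fitted wooden tray, fixed, 162 (x) by 184 (y) by 16 mm. Origin at bench level under the centre of its well, z up. The well spans x -52 to 52, y -82 to 82 mm; its floor is 6 mm above the bench, the rim 16 mm, with a 3 mm bevel round the mouth. On the +x side, behind a 10 mm wall, a slot (x 62 to 90) holds the wrench. Home, each guide has about 2 mm of play to the walls; either may go in first.
- bit_block (a point): Centre of the top of a block glued in the tray's well, 32 (x) by 36 (y) mm, top 18 mm above the bench: it covers x -22 to 10, y 46 to 82 mm of the tray's frame. Two small router bits stand in it, tops 38 mm above the bench. Because of it and of their shapes the guides fit only one way.
- edge_home (a point): Fixed point of the tray where the centre of the edge guide's knob is when that guide is home: tray x -8, y -50 mm, 38 mm above the bench. The guide's x and y axes then point the same way as the tray's, and its underside lies on the well floor.
- trim_home (a point): Fixed point of the tray where the centre of the trim guide's knob is when that guide is home: tray x 22, y 24 mm, 38 mm above the bench. The guide's x and y axes then point the same way as the tray's, its underside lies on the well floor, and it clears the edge guide by about 4 mm.
- edge_guide_knob (a point): Centre of the black wing knob of the edge guide (loose flat aluminium L, outline 100 (x) by 160 (y) mm, about 240 g), with the guide's axes, z up, 32 mm above its underside. Knob: flat sides, 36 mm along x, 13 mm along y (grip across y), from 18 to 46 mm above the underside; does not turn. It stands at x -8, y -50 mm from the outline's centre, 10 to 20 mm from the centre of mass.
- fence_notch (a point): On the edge guide, top middle of the notch in its fence, with the guide's axes. From the outline's centre (mm): fence x -50 to -26, y -80 to 80, 14 high, notch in its inner (+x) face at x -38 to -26, y 12 to 44; arm along +x at the -y end, x -26 to 50, y -80 to -46, 8 thick; gusset 8 thick in the corner out to x 3, y -20. This point: x -32, y 28, z 14.
- trim_guide_knob (a point): Centre of the black wing knob of the trim guide (loose flat aluminium plate, about 200 g, with a short arm ending in a steel roller), with the guide's axes, z up, 32 mm above its underside. Knob: flat sides, 13 mm along x (grip across x), 36 mm along y, from 18 to 46 mm above the underside; does not turn. The centre of mass is within 10 mm of it.
- roller (a point): On the trim guide, top centre of its roller (24 mm across, 14 mm high), with the guide's axes. Relative to the knob's centre (mm): roller axis x -46, y 4; plate x -6 to 28, y -66 to 56, 8 thick; arm from plate to roller 24 wide, 8 thick. Home, the roller stands in the edge guide's notch and the plate lies along the +x wall of the well.
- pad_center (a point): Centre of the orange hard silicone sanding pad, a plain block 68 (x) by 36 (y) by 34 mm (z up), about 100 g, loose; it starts lying flat on the floor of the tray's well, standing 24 mm proud of the rim.
- paper_stack: Stack of sandpaper sheets, 95 (x) by 120 (y) by 8 mm, lying flat and not moving; on the left or the right of the tray. Origin under its centre at bench level.
- sub_base: Clear acrylic router sub-base, a ring of 105 mm across and 6 mm thick lying on the bench on the side of the tray where the sandpaper is not; leave it. Origin under its centre.
- collet_wrench: Stainless steel collet wrench, 138 mm long along y, 24 mm wide, 5 mm thick, lying in the slot of the tray; leave it. Origin near its middle, on its underside.
- router: Compact router standing on its 90 mm square base, 202 mm high, on the right of the bench; leave it. Origin under its centre.
- mug: White ceramic mug 82 mm across and 95 mm high with pencils reaching up to 160 mm, on the left of the bench; leave it. Origin under its centre.
- tape_measure: Grey tape measure 70 by 34 by 62 mm high standing on the bench beyond the tray; leave it. Origin under its centre.
- pencil: Flat carpenter's pencil, 175 mm long, 14 mm wide, 7 mm thick, lying on the bench just beyond the tray; leave it. Origin under its middle.
Mind the look-alikes: they are no part of the job. Of the things shaped like the part that bears pad_center, the orange one is meant.

How it is judged:
At the end, for the whole second after the job is handed in: Both guides nested in the well: flat (2 degrees), undersides within 3 mm of its floor; edge guide within 5.5 mm of home along each tray axis, trim guide within 7.5 mm along x, -9.5 to +5.5 mm along y. Pad flat on the sandpaper, its centre over the stack. All released (x of edge_guide_knob in the frame of tray between -0.0135 and -0.0025 m and y of edge_guide_knob in the frame of tray between -0.0555 and -0.0445 m and height (world z) of each of edge_guide_knob, trim_guide_knob below 0.041 m and angle between each of edge_guide_knob, trim_guide_knob's own z axis and vertical below 0.035 rad and angle between the x axis of edge_guide_knob and the x axis of tray, either way round below 0.08 rad and x of trim_guide_knob in the frame of tray between 0.0145 and 0.0275 m and y of trim_guide_knob in the frame of tray between 0.0145 and 0.0295 m and angle between the x axis of trim_guide_knob and the x axis of tray, either way round below 0.1 rad and x of pad_center in the frame of paper_stack between -0.0475 and 0.0475 m and y of pad_center in the frame of paper_stack between -0.06 and 0.06 m and height (world z) of pad_center between 0.021 and 0.029 m and angle between pad_center's own z axis and vertical below 0.1 rad); the robot touches nothing.
It fails at once if A bystander (collet wrench, sub-base, router, mug, tape measure or pencil) is moved by more than 20 mm (distance of any of collet_wrench, sub_base, router, mug, tape_measure, pencil from where it was at the start of the episode above 0.02 m).
It also fails if it takes over 62 s, if anything falls off the work surface, if the arm or the gripper's body presses on something with over 40 N, if the wrist force passes 120 N, or if a joint passes its speed limit or range.

## Working session

There is one attempt and no reset: what is moved stays moved. The work goes in short steps, Python scripts to look and compute and a tool call to move; the robot and the scene stay as the last step left them, time stands still between calls to the robot, and variables do not carry over. Pictures are saved under pics/ and viewed, about 8 in all and at most 12, crops included, and the job is handed in when it is done.

Besides the shell and the picture viewer there is one more tool, called after "Request:" by a JSON object that holds its "name" and its "arguments", one argument or row to a line. play_rows: Moves the arm, as the interface text tells. Its arguments: {"type":"object","properties":{"plan":{"type":"array","items":{"type":"array","items":{"type":"number"}}},"grip":{"type":"number"},"grip_force":{"type":"number"}},"required":["plan"]}

```bash
mkdir -p pics
cat > h.py <<'E'
from rig import status, eyes, env
import numpy as np, cv2
from scipy.spatial.transform import Rotation as R
def cap(n):
    s=status.state(); c=eyes.capture(n)
    if n=="wrist":
        q=s["ee_rot"]; T=np.eye(4); T[:3,:3]=R.from_quat([q[1],q[2],q[3],q[0]]).as_matrix(); T[:3,3]=s["position"]
        c["world_from_camera"]=T@c["T_tool_cam"]
    return c
def cloud(c):
    z=c["range_z"]; K=c["mtx"]; v,u=np.mgrid[:z.shape[0],:z.shape[1]]
    P=np.stack([(u-K[0,2])/K[0,0]*z,(v-K[1,2])/K[1,1]*z,z,np.ones_like(z)],-1)
    W=(P@np.asarray(c["world_from_camera"]).T)[...,:3]; W[z==0]=np.nan
    return W
def topdown(cs,x0,x1,y0,y1,s=0.001,zmin=-1,zmax=1):
    # rows: x decreasing downward, cols: y decreasing rightwards (robot view)
    H=int((x1-x0)/s);Wd=int((y1-y0)/s); im=np.zeros((H,Wd,3),np.uint8); hz=np.full((H,Wd),-1.)
    for c in cs:
        W=cloud(c).reshape(-1,3); px=c["pixels"].reshape(-1,3)
        ok=np.isfinite(W[:,0])&(W[:,2]>zmin)&(W[:,2]<zmax); W=W[ok];px=px[ok]
        r=((x1-W[:,0])/s).astype(int); q=((y1-W[:,1])/s).astype(int)
        k=(r>=0)&(r<H)&(q>=0)&(q<Wd); r,q,W,px=r[k],q[k],W[k],px[k]
        o=np.argsort(W[:,2]); r,q,W,px=r[o],q[o],W[o],px[o]
        im[r,q]=px; hz[r,q]=W[:,2]
    return im,hz
E
python3 - <<'E'
from h import *
a=cap("scene");b=cap("side")
np.savez("s0.npz",**{k:a[k] for k in a});np.savez("s1.npz",**{k:b[k] for k in b})
cv2.imwrite("pics/a.png",cv2.resize(a["pixels"],(800,600)))
cv2.imwrite("pics/b.png",cv2.resize(b["pixels"],(800,600)))
for c in(a,b):print(np.round(c["world_from_camera"],3),c["mtx"][0])
s=status.state();print(s["clock"],s["ee_rot"],s["position"],env.hold_point_z,s["opening"])
E
```

```text
[[ 0.84   0.426 -0.336  1.026]
 [ 0.543 -0.656  0.524 -0.688]
 [ 0.002 -0.623 -0.782  1.102]
 [ 0.     0.     0.     1.   ]] [465.59771391   0.         254.62523856]
[[ 0.738 -0.385  0.554 -0.006]
 [-0.675 -0.448  0.587 -0.643]
 [ 0.022 -0.807 -0.59   0.682]
 [ 0.     0.     0.     1.   ]] [351.61138044   0.         255.16752052]
0.1 [ 0.55667911 -0.43585211  0.55749197  0.43513677] [0.15079554 0.60605217 0.23050384] 0.0187 0.08521023068823494
```

View pics/a.png

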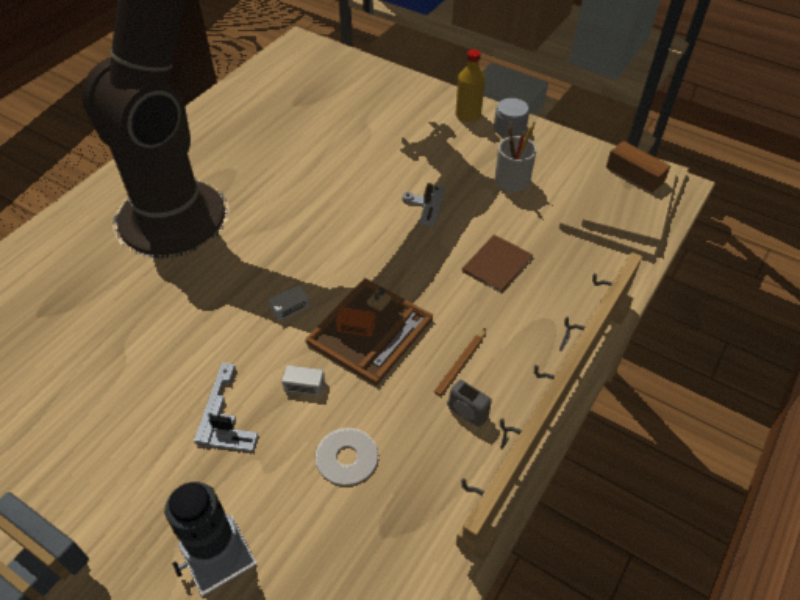

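View pics/b.png

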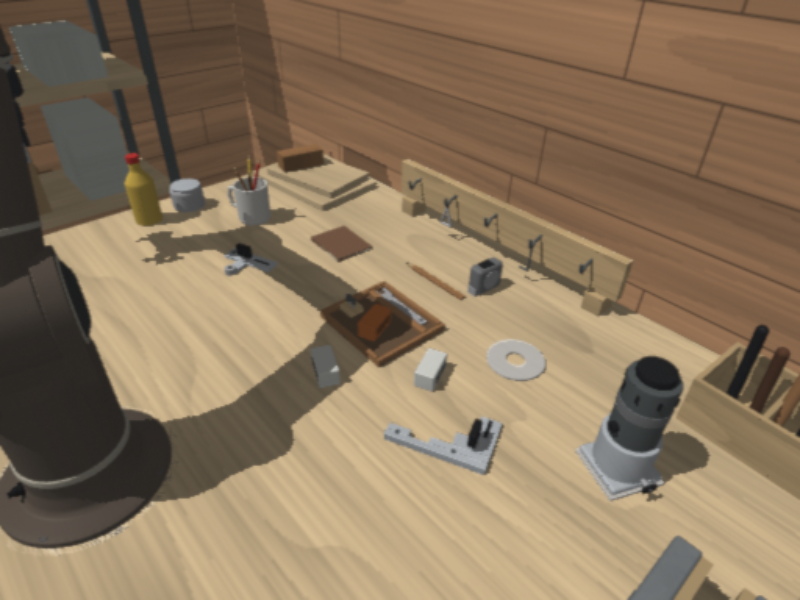

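Scene: the tray is at (370,330) and the orange pad stands in its well at (357,320). The look-alikes are a grey block at (290,302) and a white one at (303,380), both on the bench, so the one in the well is meant. Edge guide (225,410), trim guide (430,200), sandpaper (497,263), sub-base (347,457). Next is a metric top-down map, with an enlarged view.

Run:
```python
from h import *
a=dict(np.load("s0.npz"));b=dict(np.load("s1.npz"))
im,hz=topdown([b,a],0.2,0.95,-0.5,0.45,0.00125,-0.02,0.3)
for i in range(0,im.shape[0],80): cv2.line(im,(0,i),(im.shape[1],i),(0,255,255) if 0 else (80,80,0),1)
for i in range(0,im.shape[1],80): cv2.line(im,(i,0),(i,im.shape[0]),(80,80,0),1)
cv2.imwrite("pics/c.png",im);print(im.shape)
```

```text
(600, 760, 3)
```

View pics/c.png

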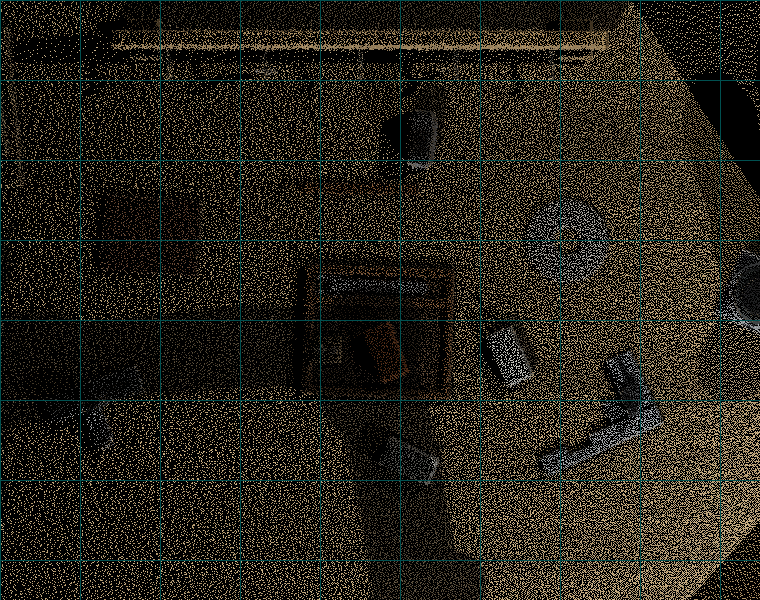

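```bash
cat >> h.py <<'E'
def pose():
    s=status.state(); q=s["ee_rot"]; return np.array(s["position"]),R.from_quat([q[1],q[2],q[3],q[0]]).as_matrix(),s
def go(x,y,z,yaw=None):
    """print shift (units of 60mm, tool axes) and turn to reach TCP (x,y,z), jaw axis at world angle yaw (mod pi)"""
    p,M,s=pose(); d=M.T@(np.array([x,y,z])-p)/0.06
    cur=np.arctan2(M[1,2],M[0,2]); 
    print("t",round(s["clock"],2),"p",p.round(4),"op",round(s["opening"],4),"j7",round(s["joint_positions"][6],2),"jawyaw",round(cur,3),"tilt",M[:,0].round(3),"F",np.round(s["force"],1))
    t=0
    if yaw is not None:
        t=(yaw-cur+np.pi/2)%np.pi-np.pi/2; t=-t
    print("shift units",d.round(3),"turn",round(t,3))
E
python3 - <<'E'
from h import *
go(0.43,0.32,0.30)
c=cap("wrist");print(np.round(c["T_tool_cam"],3),c["mtx"].round(1))
a=dict(np.load("s0.npz"));b=dict(np.load("s1.npz"))
# dark/high points: knob candidates and heights
for n,(x0,x1,y0,y1) in dict(trim=(.3,.55,.25,.4),edge=(.3,.55,-.4,-.2)).items():
  for c in(a,b):
    W=cloud(c).reshape(-1,3);k=(W[:,0]>x0)&(W[:,0]<x1)&(W[:,1]>y0)&(W[:,1]<y1)&(W[:,2]>.03)&(W[:,2]<.06)
    print(n,k.sum(),W[k].mean(0).round(4),W[k,2].max().round(4))
E
```

```text
t 0.1 p [0.1508 0.6061 0.2305] op 0.0852 j7 -0.08 jawyaw 1.327 tilt [-0.    -0.002 -1.   ] F [-0.7 -0.   0.1]
shift units [-1.152 -5.667 -3.505] turn 0
[[ 0.    -0.262  0.965 -0.143]
 [-0.001 -0.965 -0.262  0.066]
 [ 1.    -0.001 -0.001 -0.   ]
 [ 0.     0.     0.     1.   ]] [[320.1   0.  258.2]
 [  0.  320.1 192.4]
 [  0.    0.    1. ]]
trim 48 [0.4468 0.3296 0.0431] 0.0508
trim 58 [0.4431 0.329  0.0403] 0.0502
edge 142 [ 0.4624 -0.2966  0.0398] 0.0502
edge 150 [ 0.4605 -0.2903  0.0399] 0.049
```

Request:
{"name": "play_rows", "arguments": {
  "plan": [
    [0.05,-0.56,-0.35,0],
    [0.05,-0.56,-0.35,0],
    [0.05,-0.56,-0.35,0],
    [0.05,-0.56,-0.35,0],
    [0.05,-0.56,-0.35,0],
    [0.05,-0.56,-0.35,0],
    [0.05,-0.56,-0.35,0],
    [0.05,-0.56,-0.35,0],
    [0.05,-0.56,-0.35,0],
    [0,-0.56,-0.35,0]
  ]
}}

```text
clock: 1.4
position: [0.4268, 0.3205, 0.2039]
ee_rot: [0.557, -0.436, 0.557, 0.436]
force: [0.4, 0.8, 1.0]
opening: 0.0853
```

Run:
```python
from h import *
go(0.51,-0.02,0.22,0)
c=cap("wrist"); np.savez("w1.npz",**c)
im,hz=topdown([c],0.3,0.6,0.15,0.5,0.001,-.02,.1)
cv2.imwrite("pics/d.png",np.hstack([c["pixels"][:, :],cv2.resize(im,None,fx=1,fy=1)[:384] if 0 else cv2.copyMakeBorder(im,0,84,0,0,cv2.BORDER_CONSTANT)])[:, :800])
```

```text
t 1.4 p [0.4268 0.3205 0.2039] op 0.0853 j7 0.64 jawyaw 1.327 tilt [-0.001 -0.    -1.   ] F [0.4 0.8 1. ]
shift units [-0.266 -2.715 -5.172] turn 1.327
```

View pics/d.png

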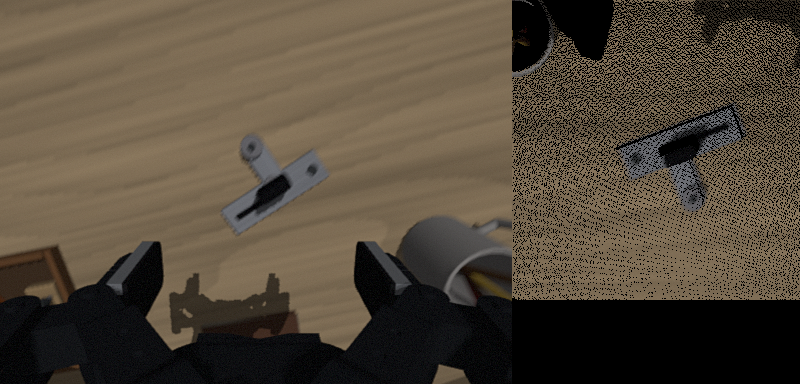

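Trim guide seen at wrist (265,185): roller at (251,148), pointing toward the robot. The knob is clear and nothing stands within gripper reach except the mug (440,260).

Request:
{"name": "play_rows", "arguments": {
  "plan": [
    [-0.02,-0.28,-0.52,0],
    [-0.02,-0.28,-0.52,0],
    [-0.02,-0.27,-0.52,0],
    [-0.02,-0.27,-0.52,0],
    [-0.02,-0.27,-0.52,0],
    [-0.02,-0.27,-0.52,0],
    [-0.02,-0.27,-0.52,0],
    [-0.02,-0.27,-0.52,0],
    [-0.02,-0.27,-0.52,0],
    [-0.02,-0.27,-0.52,0]
  ]
}}

```text
clock: 2.7
position: [0.5094, -0.0215, 0.2163]
ee_rot: [0.557, -0.435, 0.557, 0.436]
force: [0.7, -0.3, 0.1]
opening: 0.0854
```

```bash
cat >> h.py <<'E'
from scipy.optimize import minimize
def box(x0,x1,y0,y1): return np.array([[x0,y0],[x1,y0],[x1,y1],[x0,y1]],float)
def circ(x,y,r): t=np.linspace(0,2*np.pi,40); return np.c_[x+r*np.cos(t),y+r*np.sin(t)]
TRIM=[box(-6,28,-66,56),box(-46,-6,-8,16),circ(-46,4,12)]
EDGE=[p-np.array([-8,-50]) for p in [np.array([[-50,-80],[-26,-80],[-26,12],[-38,12],[-38,44],[-26,44],[-26,80],[-50,80]],float),box(-26,50,-80,-46),np.array([[-26,-46],[3,-46],[-26,-20]],float)]]
PAD=[box(-34,34,-18,18)]
def mask(c,ctr,half,z0,z1,col=None):
    cs=[c] if isinstance(c,dict) else c
    n=int(half*2000); m=np.zeros((n,n),np.uint8)
    for c in cs:
        W=cloud(c); k=(W[...,2]>z0)&(W[...,2]<z1)
        if col is not None: k&=col(c["pixels"].astype(int))
        W=W[k]; i=((W[:,0]-ctr[0]+half)*1000).round().astype(int); j=((W[:,1]-ctr[1]+half)*1000).round().astype(int)
        o=(i>=0)&(i<n)&(j>=0)&(j<n); m[j[o],i[o]]=255
    return cv2.morphologyEx(m,cv2.MORPH_CLOSE,np.ones((5,5)))
def fit(m,ctr,half,polys,yaws,erase=None):
    n=m.shape[0]; f=cv2.GaussianBlur(m.astype(np.float32)/255,(0,0),1.2)
    def tmpl(q):
        t=np.zeros((n,n),np.uint8);C,S=np.cos(q[2]),np.sin(q[2])
        for p in polys:
            w=np.c_[C*p[:,0]-S*p[:,1]+q[0],S*p[:,0]+C*p[:,1]+q[1]]
            cv2.fillPoly(t,[np.round(w*256).astype(np.int32)],255,lineType=cv2.LINE_AA,shift=8)
        return t
    def cost(q):
        t=cv2.GaussianBlur(tmpl(q).astype(np.float32)/255,(0,0),1.2); return -np.minimum(t,f).sum()/np.maximum(t,f).sum()
    M=cv2.moments(m,True); best=None
    for y in yaws:
        cp=np.mean(np.vstack(polys),0); C,S=np.cos(y),np.sin(y)
        q0=[M["m10"]/M["m00"]-C*cp[0]+S*cp[1],M["m01"]/M["m00"]-S*cp[0]-C*cp[1],y]
        r=minimize(cost,q0,method="Nelder-Mead",options=dict(initial_simplex=np.array([q0]*4)+np.vstack([np.zeros(3),np.diag([8,8,.2])]),xatol=.01,fatol=1e-5,maxiter=300))
        if best is None or r.fun<best.fun: best=r
    q=best.x; return np.array([q[0]/1000+ctr[0]-half,q[1]/1000+ctr[1]-half,q[2],-best.fun])
orange=lambda p:(p[...,2]>1.7*p[...,1])&(p[...,2]>1.5*p[...,0])
E
python3 - <<'E'
from h import *
go(0.51,-0.02,0.22,0)
c=cap("wrist"); np.savez("w2.npz",**c)
t=dict(np.load("w1.npz"))
ctr=(.435,.325)
print("trim",fit(mask(t,ctr,.11,.004,.06),ctr,.11,TRIM,np.arange(-3,3,.4)))
K=cloud(t)[:260];k=(K[...,2]>.036)&(K[...,2]<.055)&(abs(K[...,0]-ctr[0])<.08)&(abs(K[...,1]-ctr[1])<.08);print("knob",K[k].mean(0),k.sum(),cv2.minAreaRect((K[k][:,:2]*1000).astype(np.float32)))
im,hz=topdown([c],0.38,0.66,-.25,.13,0.001,-.02,.1)
cv2.imwrite("pics/e.png",np.hstack([c["pixels"],cv2.copyMakeBorder(im,0,104,0,0,cv2.BORDER_CONSTANT)])[:,:800])
E
```

```text
t 2.7 p [ 0.5094 -0.0215  0.2163] op 0.0854 j7 1.37 jawyaw 1.327 tilt [-0.  0. -1.] F [ 0.7 -0.3  0.1]
shift units [-0.062 -0.004  0.026] turn 1.327
trim [0.44349682 0.33324198 0.35058874 0.88532007]
knob [0.44235083 0.33344889 0.04499619] 514 ((443.6495666503906, 333.358154296875), (13.358172416687012, 36.04725646972656), 20.44809341430664)
```

View pics/e.png

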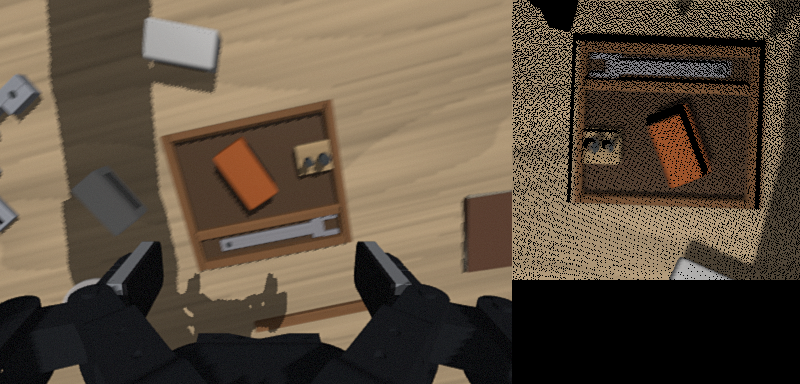

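Well: orange pad at wrist (245,172), the only orange block (grey look-alike (108,198) and white (180,42) are outside the tray). Bit block at (315,158), wrench in the slot.

```bash
cat >> h.py <<'E'
TRAY=[box(-62,-52,-92,92),box(52,62,-92,92),box(90,100,-92,92),box(-62,100,82,92),box(-62,100,-92,-82),box(-22,10,46,82)]
E
python3 - <<'E'
from h import *
c=dict(np.load("w2.npz"));a=dict(np.load("s0.npz"));b=dict(np.load("s1.npz"))
ct=(.525,-.04)
W=cloud(c); k=orange(c["pixels"].astype(int))&(W[...,2]>.03)&(W[...,2]<.05)&(abs(W[...,0]-.5)<.15)&(abs(W[...,1]+.04)<.15)
print("pad z",np.median(W[k][:,2]),cv2.minAreaRect((W[k][:,:2]*1000).astype(np.float32)))
ctr=(.51,-.04)
pad=fit(mask(c,ctr,.09,.034,.05,orange),ctr,.09,PAD,[-1,-.5,0,.5,1]);print("pad",pad)
ct=(.53,-.03)
no=lambda p:~((p[...,2]>2.6*p[...,1]))
m=mask(c,ct,.14,.0125,.0195);tr=fit(m,ct,.14,TRAY,[-.2,0,.2]);print("tray wrist",tr)
m=mask([a,b],ct,.14,.0125,.0195);print("tray scene",fit(m,ct,.14,TRAY,[-.2,0,.2]))
# paper
for d in(a,b,c):
    W=cloud(d);k=(W[...,2]>.005)&(W[...,2]<.012)&(abs(W[...,0]-.66)<.09)&(abs(W[...,1]-.262)<.1);print("paper",k.sum(),cv2.minAreaRect((W[k][:,:2]*1000).astype(np.float32)))
go(pad[0],pad[1],.06,pad[2]+np.pi/2)
E
```

```text
pad z 0.04003963457172677 ((509.1449890136719, -32.97483825683594), (67.83303833007812, 35.528465270996094), 20.928930282592773)
pad [ 0.50816423 -0.03349933  0.366047    0.93026614]
tray wrist [ 0.51554951 -0.0227387  -0.03703237  0.89955646]
tray scene [ 0.51580391 -0.02260607 -0.03961425  0.70606357]
paper 813 ((660.5840454101562, 262.2565002441406), (178.65821838378906, 198.6475372314453), 0.278168261051178)
paper 480 ((662.7802734375, 250.28854370117188), (167.87733459472656, 116.48241424560547), 86.73336029052734)
paper 3256 ((651.7622680664062, 224.97482299804688), (51.67691421508789, 97.04346466064453), 84.88346862792969)
t 2.75 p [ 0.5101 -0.0268  0.2167] op 0.0852 j7 1.37 jawyaw 1.322 tilt [ 0.001 -0.003 -1.   ] F [ 0.7 -4.3  1.5]
shift units [ 2.611  0.009 -0.111] turn -0.614
```

Request:
{"name": "play_rows", "arguments": {
  "plan": [
    [0,0.01,-0.11,0],
    [0.3,0,0,-0.154],
    [0.4,0,0,-0.154],
    [0.5,0,0,-0.153],
    [0.5,0,0,-0.153],
    [0.3,0,0,0],
    [0.15,0,0,0],
    [0,0,0,0],
    [0,0,0,0],
    [0,0,0,0]
  ],
  "grip": 0.35,
  "grip_force": 40
}}

```text
clock: 4.0
position: [0.5076, -0.0267, 0.088]
ee_rot: [-0.4, 0.584, -0.399, -0.583]
force: [-0.7, -0.8, -0.4]
opening: 0.0554
```

Run:
```python
from h import *
c=cap("wrist"); np.savez("w3.npz",**c)
ctr=(.51,-.04);pad=fit(mask(c,ctr,.09,.034,.05,orange),ctr,.09,PAD,[0,.5]);print("pad",pad)
go(pad[0],pad[1],.015,pad[2]+np.pi/2)
```

```text
pad [ 0.50845875 -0.03316377  0.37948073  0.94049966]
t 4.05 p [ 0.5076 -0.0267  0.0879] op 0.0555 j7 2.02 jawyaw 1.941 tilt [ 0.001  0.    -1.   ] F [-0.  -0.7 -0.2]
shift units [ 1.215  0.027 -0.105] turn -0.009
```

Request:
{"name": "play_rows", "arguments": {
  "plan": [
    [0.05,0.03,-0.1,-0.009],
    [0.3,0,0,0],
    [0.3,0,0,0],
    [0.25,0,0,0],
    [0.2,0,0,0],
    [0.12,0,0,0],
    [0,0,0,0],
    [0,0,0,0],
    [0,0,0,0],
    [0,0,0,0]
  ]
}}

```text
clock: 5.3
position: [0.5079, -0.033, 0.0144]
ee_rot: [-0.397, 0.585, -0.397, -0.585]
force: [0.5, -0.6, 0.2]
opening: 0.0553
```

Request:
{"name": "play_rows", "arguments": {
  "plan": [
    [0,0,0,0],
    [0,0,0,0],
    [0,0,0,0],
    [0,0,0,0],
    [0,0,0,0],
    [0,0,0,0],
    [-0.3,0,0,0],
    [-0.6,0,0,0],
    [-0.5,0,0,0],
    [-0.3,0,0,0]
  ],
  "grip": 1,
  "grip_force": 50
}}

```text
clock: 6.55
position: [0.508, -0.0331, 0.1174]
ee_rot: [-0.397, 0.586, -0.397, -0.585]
force: [0.3, 0.5, -1.4]
opening: 0.0352
```

Run:
```python
from h import *
go(.66,.262,.1)
a=dict(np.load("s0.npz"));b=dict(np.load("s1.npz"))
# paper by colour: darker than bench
for d in(a,b):
    W=cloud(d);p=d["pixels"].astype(int);k=(W[...,2]>.0055)&(W[...,2]<.012)&(p[...,2]<110)&(abs(W[...,0]-.66)<.09)&(abs(W[...,1]-.262)<.1)
    m=np.zeros((200,200),np.uint8);q=W[k];m[((q[:,0]-.56)*1000).astype(int).clip(0,199),((q[:,1]-.162)*1000).astype(int).clip(0,199)]=255
    m=cv2.morphologyEx(cv2.morphologyEx(m,cv2.MORPH_CLOSE,np.ones((7,7))),cv2.MORPH_OPEN,np.ones((9,9)))
    r=cv2.minAreaRect(np.argwhere(m>0).astype(np.float32));print((r[0][0]+560,r[0][1]+162),r[1],r[2],np.median(q[:,2]))
```

```text
t 6.55 p [ 0.508  -0.0331  0.1174] op 0.0352 j7 2.03 jawyaw 1.95 tilt [ 0.001  0.    -1.   ] F [ 0.3  0.5 -1.4]
shift units [ 0.294 -4.174  3.631] turn 0
(654.8488922119141, 258.8686218261719) (121.39554595947266, 93.83418273925781) 87.04922485351562 0.008681096663935461
(560.0, 162.0) (0.0, 0.0) 0.0 0.008221599770939891
```

Request:
{"name": "play_rows", "arguments": {
  "plan": [
    [0,-0.25,0.22,0],
    [0,-0.5,0.45,0],
    [0,-0.56,0.5,0],
    [0,-0.56,0.5,0],
    [0,-0.56,0.5,0],
    [0,-0.56,0.5,0],
    [0,-0.5,0.44,0],
    [0.1,-0.4,0.35,0],
    [0.2,-0.19,0.155,0],
    [0.2,0,0,0]
  ]
}}

```text
clock: 7.8
position: [0.6538, 0.26, 0.0837]
ee_rot: [0.396, -0.585, 0.397, 0.586]
force: [-0.3, -0.3, -1.4]
opening: 0.0355
```

Run:
```python
from h import *
go(.655,.259,.0175)
```

```text
t 7.8 p [0.6538 0.26   0.0837] op 0.0355 j7 1.61 jawyaw 1.952 tilt [-0.002 -0.001 -1.   ] F [-0.3 -0.3 -1.4]
shift units [ 1.103 -0.014 -0.024] turn 0
```

Request:
{"name": "play_rows", "arguments": {
  "plan": [
    [0.2,0,0,0],
    [0.3,0,0,0],
    [0.25,0,0,0],
    [0.15,0,0,0],
    [0.1,0,0,0],
    [0.05,0,0,0],
    [0,0,0,0],
    [0,0,0,0],
    [0,0,0,0],
    [0,0,0,0]
  ]
}}

```text
clock: 9.05
position: [0.6549, 0.2591, 0.0233]
ee_rot: [-0.397, 0.585, -0.397, -0.585]
force: [0.3, -0.7, -0.6]
opening: 0.0353
```

Request:
{"name": "play_rows", "arguments": {
  "plan": [
    [0.05,0,0,0],
    [0.05,0,0,0],
    [0.015,0,0,0],
    [0,0,0,0],
    [0,0,0,0],
    [0,0,0,0],
    [0,0,0,0],
    [0,0,0,0],
    [0,0,0,0],
    [0,0,0,0]
  ]
}}

```text
clock: 10.3
position: [0.6548, 0.2591, 0.0166]
ee_rot: [0.397, -0.585, 0.397, 0.585]
force: [-1.5, 0.2, 5.2]
opening: 0.0355
```

Request:
{"name": "play_rows", "arguments": {
  "plan": [
    [0,0,0,0],
    [0,0,0,0],
    [0,0,0,0],
    [0,0,0,0],
    [-0.2,0,0,0],
    [-0.5,0,0,0],
    [-0.7,0,0,0],
    [-0.7,0,0,0],
    [-0.5,0,0,0],
    [-0.2,0,0,0]
  ],
  "grip": 0.35
}}

```text
clock: 11.55
position: [0.6558, 0.2594, 0.1873]
ee_rot: [-0.398, 0.586, -0.396, -0.585]
force: [1.1, -0.8, -0.8]
opening: 0.0552
```

Run:
```python
from h import *
c=cap("wrist"); np.savez("w4.npz",**c)
ctr=(.655,.26);m=mask(c,ctr,.09,.034,.06,orange);print("pad",fit(m,ctr,.09,PAD,[0,.5]))
W=cloud(c);k=orange(c["pixels"].astype(int))&(W[...,2]>.03);print(np.percentile(W[k][:,2],[5,50,95]))
go(.4436,.3334,.19,.353)
```

```text
pad [0.65581055 0.25919103 0.37870664 0.93454576]
[0.04047581 0.04214061 0.26582981]
t 11.6 p [0.6558 0.2594 0.1876] op 0.0557 j7 1.6 jawyaw 1.95 tilt [ 0.004  0.002 -1.   ] F [-0.7  0.9  1.1]
shift units [-0.051  2.829  2.454] turn -1.545
```

Pad is flat on the stack: fit (0.656, 0.259), top at 42 mm as expected. Now the trim guide.

Request:
{"name": "play_rows", "arguments": {
  "plan": [
    [0,0.35,0.3,0],
    [0,0.55,0.47,0],
    [0,0.6,0.52,0],
    [0,0.6,0.52,0],
    [0,0.45,0.4,0],
    [0,0.28,0.245,0],
    [0,0,0,0.178],
    [0,0,0,0.178],
    [0,0,0,0.178],
    [0,0,0,0.178]
  ],
  "grip": 0.35
}}

```text
clock: 12.85
position: [0.4418, 0.3326, 0.183]
ee_rot: [0.576, -0.409, 0.578, 0.409]
force: [0.3, -0.8, -0.7]
opening: 0.0556
```

Request:
{"name": "play_rows", "arguments": {
  "plan": [
    [0,0,0,0.178],
    [0,0,0,0.178],
    [0.1,0,0,0.178],
    [0.2,0,0,0.178],
    [0.2,0,0,0.173],
    [0.2,0,0,0],
    [0.1,0,0,0],
    [0,0,0,0],
    [0,0,0,0],
    [0,0,0,0]
  ]
}}

```text
clock: 14.1
position: [0.4428, 0.3331, 0.1366]
ee_rot: [0.696, -0.124, 0.696, 0.125]
force: [-0.0, -1.2, 0.0]
opening: 0.0554
```

Run:
```python
from h import *
c=cap("wrist"); np.savez("w5.npz",**c)
ctr=(.435,.325)
t=fit(mask(c,ctr,.11,.004,.06),ctr,.11,TRIM,[.2,.35,.5]);print("trim",t)
K=cloud(c);k=(K[...,2]>.036)&(K[...,2]<.055)&(abs(K[...,0]-.4436)<.035)&(abs(K[...,1]-.3334)<.035);r=cv2.minAreaRect((K[k][:,:2]*1000).astype(np.float32));print("knob",k.sum(),r)
go(r[0][0]/1e3,r[0][1]/1e3,.035,t[2])
cv2.imwrite("pics/f.png",c["pixels"])
```

```text
trim [0.4436744  0.33328149 0.35125183 0.92416143]
knob 779 ((443.7150573730469, 333.4238586425781), (12.436615943908691, 35.91714859008789), 20.085371017456055)
t 14.15 p [0.4427 0.3331 0.1366] op 0.0554 j7 -0.15 jawyaw 0.353 tilt [ 0.     0.001 -1.   ] F [ 0.3 -0.1  0.1]
shift units [ 1.694 -0.002  0.016] turn 0.002
```

View pics/f.png

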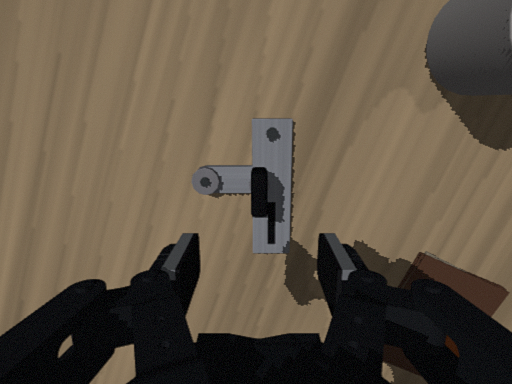

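Request:
{"name": "play_rows", "arguments": {
  "plan": [
    [0.2,0,0.015,0.002],
    [0.4,0,0,0],
    [0.5,0,0,0],
    [0.4,0,0,0],
    [0.25,0,0,0],
    [0.14,0,0,0],
    [0.05,0,0,0],
    [0,0,0,0],
    [0,0,0,0],
    [0,0,0,0]
  ]
}}

```text
clock: 15.4
position: [0.4436, 0.3336, 0.0203]
ee_rot: [0.696, -0.123, 0.696, 0.124]
force: [-0.8, 0.4, -0.4]
opening: 0.0555
```

Request:
{"name": "play_rows", "arguments": {
  "plan": [
    [0,0,0,0],
    [0,0,0,0],
    [0,0,0,0],
    [0,0,0,0],
    [0,0,0,0],
    [0,0,0,0],
    [0,0,0,0],
    [-0.2,0,0,0],
    [-0.5,0,0,0],
    [-0.6,0,0,0]
  ],
  "grip": 1,
  "grip_force": 100
}}

```text
clock: 16.65
position: [0.4429, 0.3329, 0.0985]
ee_rot: [0.696, -0.124, 0.697, 0.123]
force: [0.3, -0.4, -1.4]
opening: 0.0111
```

```bash
cat >> h.py <<'E'
TR=np.array([.5156,-.0227,-.038])
def t2w(x,y):
    C,S=np.cos(TR[2]),np.sin(TR[2]); return TR[0]+C*x-S*y,TR[1]+S*x+C*y
E
python3 - <<'E'
from h import *
x,y=t2w(.022,.024);print(x,y); go(x,y,.10,TR[2])
E
```

```text
0.538495898439129 0.0004468752678430214
t 16.65 p [0.4429 0.3329 0.0985] op 0.0111 j7 -0.12 jawyaw 0.351 tilt [-0.001 -0.001 -1.   ] F [ 0.3 -0.4 -1.4]
shift units [-0.02  -5.751 -0.408] turn 0.389
```

Request:
{"name": "play_rows", "arguments": {
  "plan": [
    [0,-0.35,-0.03,0],
    [0,-0.7,-0.05,0],
    [0,-0.9,-0.06,0],
    [0,-0.95,-0.07,0],
    [0,-0.95,-0.07,0],
    [0,-0.9,-0.06,0],
    [0,-0.7,-0.05,0],
    [0,-0.3,-0.02,0.13],
    [0,0,0,0.13],
    [0,0,0,0.13]
  ]
}}

```text
clock: 17.9
position: [0.5378, -0.0007, 0.097]
ee_rot: [0.706, 0.016, 0.707, -0.016]
force: [-0.1, 0.7, -2.4]
opening: 0.0111
```

Request:
{"name": "play_rows", "arguments": {
  "plan": [
    [0,0,0,0],
    [0,0,0,0],
    [0,0,0,0],
    [0,0,0,0],
    [0,0,0,0],
    [0,0,0,0],
    [0,0,0,0],
    [0,0,0,0],
    [0,0,0,0],
    [0,0,0,0]
  ]
}}

```text
clock: 19.15
position: [0.5388, 0.0009, 0.0978]
ee_rot: [0.707, 0.014, 0.707, -0.014]
force: [-0.5, -0.0, -1.3]
opening: 0.0112
```

Run:
```python
from h import *
c=cap("wrist"); np.savez("w6.npz",**c)
x,y=t2w(.022,.024); go(x,y,.05,TR[2])
b=cap("side"); a=cap("scene")
W=cloud(c); print("z in-hand pts")
ctr=(x,y)
for d,n in((c,"w"),(b,"side"),(a,"scene")):
    m=mask(d,ctr,.1,.072,.098); print(n,(m>0).sum(),fit(m,ctr,.1,TRIM,[-.04]) if (m>0).sum()>500 else "")
ct=(.53,-.03); print("tray",fit(mask(a,ct,.14,.0125,.0195),ct,.14,TRAY,[-.04]))
s=c["pixels"]; cv2.imwrite("pics/g.png",np.hstack([cv2.resize(s,(400,300)),cv2.resize(b["pixels"][150:270,190:350],(400,300))]))
```

```text
t 19.2 p [0.5389 0.0009 0.0978] op 0.0112 j7 0.21 jawyaw -0.039 tilt [ 0.  0. -1.] F [ 0.5 -0.2 -1.8]
shift units [ 0.797 -0.009 -0.006] turn -0.001
z in-hand pts
w 3231 [ 0.53943401  0.00171101 -0.03967614  0.57660294]
side 2059 [ 0.51784034 -0.02288217  0.75251863  0.24186884]
scene 3102 [ 0.56649308 -0.0337472   0.63070901  0.23749928]
tray [ 0.51635118 -0.0225461  -0.03887607  0.36859232]
```

View pics/g.png

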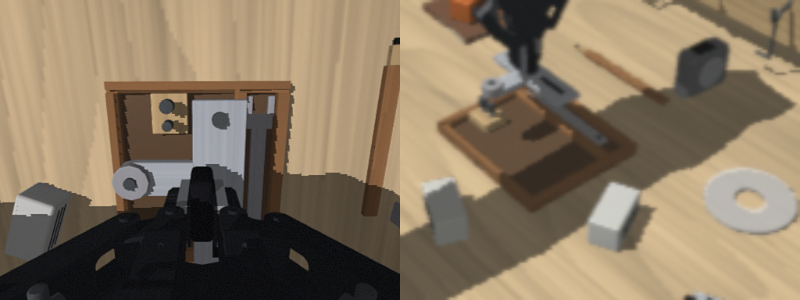

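Trim guide is held level, roller toward −x, aligned with the tray and beside the bit block at wrist (175,115). Lowering.

Request:
{"name": "play_rows", "arguments": {
  "plan": [
    [0.1,-0.009,-0.006,0],
    [0.25,0,0,0],
    [0.25,0,0,0],
    [0.2,0,0,0],
    [0.15,0,0,0],
    [0.1,0,0,0],
    [0.07,0,0,0],
    [0.03,0,0,0],
    [0,0,0,0],
    [0,0,0,0]
  ]
}}

```text
clock: 20.55
position: [0.5387, 0.0004, 0.029]
ee_rot: [0.707, 0.014, 0.707, -0.014]
force: [0.5, 0.5, -0.9]
opening: 0.0111
```

Request:
{"name": "play_rows", "arguments": {
  "plan": [
    [0.02,0,0,0],
    [0.02,0,0,0],
    [0.01,0,0,0],
    [0,0,0,0],
    [0,0,0,0],
    [0,0,0,0],
    [0,0,0,0],
    [0,0,0,0],
    [0,0,0,0],
    [0,0,0,0]
  ]
}}

```text
clock: 21.8
position: [0.5385, 0.0005, 0.0261]
ee_rot: [0.707, 0.014, 0.707, -0.014]
force: [-2.3, 0.9, 6.0]
opening: 0.0112
```

Request:
{"name": "play_rows", "arguments": {
  "plan": [
    [0,0,0,0],
    [0,0,0,0],
    [0,0,0,0],
    [0,0,0,0],
    [-0.2,0,0,0],
    [-0.5,0,0,0],
    [-0.7,0,0,0],
    [-0.7,0,0,0],
    [-0.4,0,0,0],
    [-0.2,0,0,0]
  ],
  "grip": 0.35
}}

```text
clock: 23.05
position: [0.539, 0.0004, 0.1898]
ee_rot: [0.708, 0.014, 0.706, -0.014]
force: [0.1, 0.1, 0.2]
opening: 0.0554
```

```bash
cat >> h.py <<'E'
def knob(c,x,y,z0=.04,z1=.058,r=.03):
    K=cloud(c);k=(K[...,2]>z0)&(K[...,2]<z1)&(abs(K[...,0]-x)<r)&(abs(K[...,1]-y)<r)
    q=cv2.minAreaRect((K[k][:,:2]*1000).astype(np.float32)); print("knob",k.sum(),np.round(q[0],1),np.round(q[1],1),round(q[2],1),"top",K[k][:,2].max().round(4)); return q
def w2t(x,y):
    C,S=np.cos(TR[2]),np.sin(TR[2]);x-=TR[0];y-=TR[1]; return C*x+S*y,-S*x+C*y
E
python3 - <<'E'
from h import *
c=cap("wrist"); np.savez("w7.npz",**c)
x,y=t2w(.022,.024);q=knob(c,x,y); print("trim knob tray",w2t(q[0][0]/1e3,q[0][1]/1e3))
W=cloud(c)
ct=(.53,-.03); print("tray",fit(mask(c,ct,.14,.0125,.0195),ct,.14,TRAY,[-.04]))
# plate flatness
k=(W[...,2]>.011)&(W[...,2]<.018)
C=np.array([[*w2t(a,b)] for a,b in W[k][:,:2]])
for n,(x0,x1,y0,y1) in dict(plate_hi=(.03,.045,.05,.075),plate_lo=(.03,.045,-.035,-.01),roller_arm=(-.01,.01,.02,.036)).items():
    s=(C[:,0]>x0)&(C[:,0]<x1)&(C[:,1]>y0)&(C[:,1]<y1);print(n,s.sum(),np.median(W[k][s,2]) if s.any() else "")
a=dict(np.load("s0.npz"));b=dict(np.load("s1.npz"))
ce=(.43,-.26);
for d in(a,b,[a,b]):print("edge",fit(mask(d,ce,.13,.004,.06),ce,.13,EDGE,[-.6,-.3,0,.3,.6]))
for d in(a,b): knob(d,.46,-.293,.042,.05,.04)
go(.461,-.293,.17,.29+np.pi/2)
E
```

```text
knob 550 [5.391e+02 4.000e-01] [36.4 12. ] 87.7 top 0.0543
trim knob tray (np.float64(0.022573564550984894), np.float64(0.02397542324450471))
tray [ 0.51543382 -0.02297597 -0.04008708  0.54283625]
plate_hi 392 0.014295488090302316
plate_lo 316 0.01441724932105512
roller_arm 296 0.014221186375361933
edge [ 0.4475401  -0.33472334  0.42329325  0.5482893 ]
edge [ 0.44690374 -0.33458546  0.43526884  0.62580508]
edge [ 0.44689351 -0.33514318  0.42612797  0.62786698]
knob 22 [ 454.5 -329.9] [20.5  8.6] 23.3 top 0.0485
knob 20 [ 454.1 -328.9] [24.5  7.8] 0.5 top 0.047
t 23.1 p [5.393e-01 4.000e-04 1.903e-01] op 0.0555 j7 0.13 jawyaw -0.039 tilt [ 0.003  0.001 -1.   ] F [ 1.5 -0.   0.3]
shift units [ 0.33  -4.937 -1.115] turn 1.242
```

Request:
{"name": "play_rows", "arguments": {
  "plan": [
    [0,-0.4,-0.09,0],
    [0,-0.8,-0.18,0],
    [0,-0.95,-0.21,0],
    [0,-0.98,-0.22,0],
    [0,-0.98,-0.22,0],
    [0,-0.8,-0.18,0],
    [0,-0.5,-0.1,0],
    [0,-0.2,-0.04,0.11],
    [0,0,0,0.185],
    [0,0,0,0.185]
  ]
}}

```text
clock: 24.35
position: [0.4503, -0.3331, 0.1868]
ee_rot: [0.682, 0.184, 0.683, -0.184]
force: [0.5, -0.9, 0.8]
opening: 0.0557
```

Request:
{"name": "play_rows", "arguments": {
  "plan": [
    [0,0,0,0.18],
    [0,0,0,0.18],
    [0,0,0,0.18],
    [0,0,0,0.09],
    [0,0,0,0],
    [0,0,0,0],
    [0,0,0,0],
    [0,0,0,0],
    [0,0,0,0],
    [0,0,0,0]
  ]
}}

```text
clock: 25.6
position: [0.451, -0.3331, 0.1879]
ee_rot: [0.594, 0.384, 0.594, -0.384]
force: [-0.3, 0.1, -0.2]
opening: 0.0555
```

Run:
```python
from h import *
c=cap("wrist"); np.savez("w8.npz",**c)
ce=(.43,-.26)
t=fit(mask(c,ce,.15,.004,.06),ce,.15,EDGE,[.2,.4,.6]);print("edge",t)
q=knob(c,t[0],t[1],.036,.055,.04)
go(q[0][0]/1e3,q[0][1]/1e3,.02,t[2]+np.pi/2)
cv2.imwrite("pics/h.png",c["pixels"])
```

```text
edge [ 0.44745714 -0.33563645  0.43119897  0.63960129]
knob 538 [ 447.2 -336. ] [35.7 12.8] 24.5 top 0.0485
t 25.65 p [ 0.451  -0.333   0.1878] op 0.0551 j7 -0.12 jawyaw -1.149 tilt [ 0.  0. -1.] F [ 0.1 -1.  -0.5]
shift units [ 2.797 -0.079  0.02 ] turn -0.009
```

View pics/h.png

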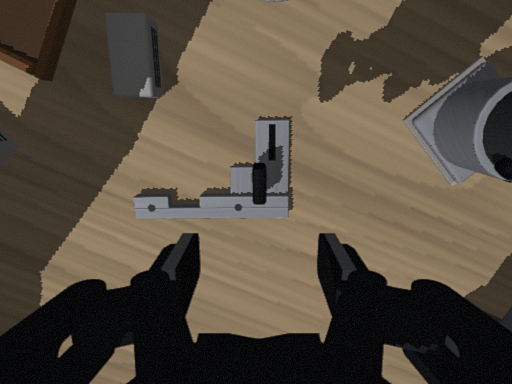

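Edge guide at wrist (215,190), knob at (260,183), notch on the inner side; the router (480,130) is clear of the gripper.

Request:
{"name": "play_rows", "arguments": {
  "plan": [
    [0.3,-0.079,0.02,-0.006],
    [0.5,0,0,0],
    [0.6,0,0,0],
    [0.6,0,0,0],
    [0.4,0,0,0],
    [0.25,0,0,0],
    [0.11,0,0,0],
    [0.04,0,0,0],
    [0,0,0,0],
    [0,0,0,0]
  ]
}}

```text
clock: 26.9
position: [0.4476, -0.3363, 0.0204]
ee_rot: [0.595, 0.383, 0.594, -0.382]
force: [-0.1, -1.0, 0.5]
opening: 0.0556
```

Request:
{"name": "play_rows", "arguments": {
  "plan": [
    [0,0,0,0],
    [0,0,0,0],
    [0,0,0,0],
    [0,0,0,0],
    [0,0,0,0],
    [0,0,0,0],
    [0,0,0,0],
    [-0.3,0,0,0],
    [-0.6,0,0,0],
    [-0.6,0,0,0]
  ],
  "grip": 1,
  "grip_force": 115
}}

```text
clock: 28.15
position: [0.4468, -0.3362, 0.1114]
ee_rot: [0.594, 0.383, 0.595, -0.383]
force: [0.9, -0.5, -2.8]
opening: 0.011
```

Run:
```python
from h import *
x,y=t2w(-.008,-.05);print(x,y); go(x,y,.12,TR[2]+np.pi/2)
```

```text
0.5057062325386412 -0.07235997750120876
t 28.15 p [ 0.4468 -0.3362  0.1114] op 0.011 j7 -0.02 jawyaw -1.144 tilt [-0.001 -0.    -1.   ] F [ 0.9 -0.5 -2.8]
shift units [-0.144  2.716 -3.595] turn 0.465
```

Request:
{"name": "play_rows", "arguments": {
  "plan": [
    [0,0.2,-0.27,0],
    [0,0.38,-0.5,0],
    [0,0.5,-0.66,0],
    [0,0.54,-0.71,0],
    [0,0.5,-0.66,0],
    [0,0.38,-0.5,0],
    [0,0.216,-0.295,0],
    [0,0,0,0.155],
    [0,0,0,0.155],
    [0,0,0,0.155]
  ]
}}

```text
clock: 29.4
position: [0.5059, -0.072, 0.1106]
ee_rot: [0.489, 0.511, 0.489, -0.51]
force: [-0.5, -0.2, -2.5]
opening: 0.011
```

Request:
{"name": "play_rows", "arguments": {
  "plan": [
    [0,0,0,0],
    [0,0,0,0],
    [0,0,0,0],
    [0,0,0,0],
    [0,0,0,0],
    [0,0,0,0],
    [0,0,0,0],
    [0,0,0,0],
    [0,0,0,0],
    [0,0,0,0]
  ]
}}

```text
clock: 30.65
position: [0.5059, -0.0722, 0.1098]
ee_rot: [0.491, 0.509, 0.491, -0.509]
force: [0.5, 0.4, -2.0]
opening: 0.0109
```

Run:
```python
from h import *
c=cap("wrist"); np.savez("w9.npz",**c)
x,y=t2w(-.008,-.05); go(x,y,.04,TR[2]+np.pi/2)
W=cloud(c); g=(W[...,2]>.085)&(W[...,2]<.112)
print("z pct",np.percentile(W[g][:,2],[5,50,95]))
ctr=(.52,-.03); m=mask(c,ctr,.13,.085,.112); r=fit(m,ctr,.13,EDGE,[-.04]); print("edge in hand",r,"tray",w2t(r[0],r[1]))
b=cap("side")
cv2.imwrite("pics/i.png",np.hstack([cv2.resize(c["pixels"],(400,300)),cv2.resize(b["pixels"][150:270,190:350],(400,300))]))
```

```text
t 30.7 p [ 0.5059 -0.0722  0.1098] op 0.0109 j7 -0.87 jawyaw -1.608 tilt [-0.  0. -1.] F [ 0.1  0.5 -2.1]
shift units [ 1.163 -0.004  0.003] turn 0.001
z pct [0.09416707 0.09801287 0.10423725]
edge in hand [ 0.51809137 -0.07288946  0.05715752  0.43694213] tray (np.float64(0.004396311002476758), np.float64(-0.05005858328140465))
```

View pics/i.png

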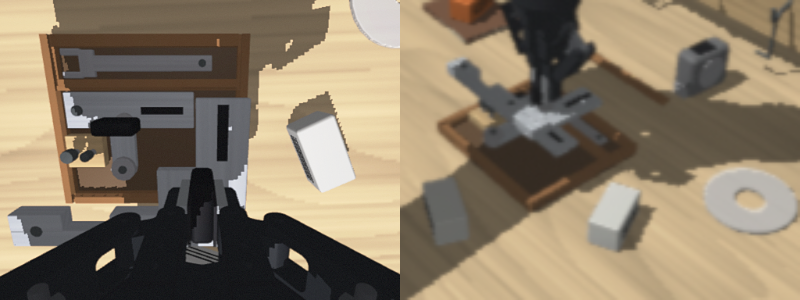

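Run:
```python
from h import *
c=dict(np.load("w9.npz"));W=cloud(c)
k=(W[...,2]>.0945)&(W[...,2]<.1015); P=W[k]; X,Y=w2t(P[:,0],P[:,1])
s=(X>.012)&(X<.06)&(abs(Y+.06)<.05); r=cv2.minAreaRect((np.c_[X,Y][s]*1000).astype(np.float32));print("arm: want y -80..-46, xmax 50 ->",r,np.percentile(X[s],[.5,99.5]),np.percentile(Y[s],[.5,99.5]))
for lo in(.015,.025,.035):
  q=s&(X>lo)&(X<lo+.01);print(lo,np.percentile(Y[q],[1,99]),np.median(P[q][:,2]))
k=(W[...,2]>.1)&(W[...,2]<.108);P=W[k];X,Y=w2t(P[:,0],P[:,1]);s=(Y>.01)&(X<-.02)
print("fence: x -58..-34->", np.percentile(X[s],[1,99]),np.percentile(Y[s],[1,99]),np.median(P[s][:,2]))
for lo in(.05,.065):
  q=s&(Y>lo)&(Y<lo+.012);print(lo,q.sum(),np.percentile(X[q],[1,99]))
```

```text
arm: want y -80..-46, xmax 50 -> ((30.99179458618164, -63.318878173828125), (33.85749435424805, 38.07616424560547), 89.71601867675781) [0.0122598 0.0499515] [-0.07975302 -0.04639896]
0.015 [-0.07952232 -0.04637058] 0.0978080321703111
0.025 [-0.07957331 -0.04644373] 0.09783950272833702
0.035 [-0.07955604 -0.04650318] 0.09777110669321601
fence: x -58..-34-> [-0.04897917 -0.02556332] [0.02921493 0.07906668] 0.10370331983352546
0.05 968 [-0.04901018 -0.02555634]
0.065 960 [-0.04901801 -0.02556713]
```

Arm edges at y −79.6/−46.4 and x 50, fence x −49/−25.6: within about 0.5 mm of home and level. Lowering.

Request:
{"name": "play_rows", "arguments": {
  "plan": [
    [0.15,0,0,0],
    [0.25,0,0,0],
    [0.25,0,0,0],
    [0.25,0,0,0],
    [0.17,0,0,0],
    [0.12,0,0,0],
    [0.08,0,0,0],
    [0.05,0,0,0],
    [0.02,0,0,0],
    [0,0,0,0]
  ]
}}

```text
clock: 32.0
position: [0.5061, -0.0722, 0.0295]
ee_rot: [0.491, 0.509, 0.491, -0.509]
force: [0.2, -0.3, -2.9]
opening: 0.0111
```

Request:
{"name": "play_rows", "arguments": {
  "plan": [
    [0.015,0,0,0],
    [0.02,0,0,0],
    [0.01,0,0,0],
    [0,0,0,0],
    [0,0,0,0],
    [0,0,0,0],
    [0,0,0,0],
    [0,0,0,0],
    [0,0,0,0],
    [0,0,0,0]
  ]
}}

```text
clock: 33.25
position: [0.506, -0.0722, 0.0267]
ee_rot: [0.491, 0.509, 0.491, -0.509]
force: [-0.6, -0.1, -1.8]
opening: 0.0108
```

Request:
{"name": "play_rows", "arguments": {
  "plan": [
    [0.008,0,0,0],
    [0.008,0,0,0],
    [0,0,0,0],
    [0,0,0,0],
    [0,0,0,0],
    [0,0,0,0],
    [0,0,0,0],
    [0,0,0,0],
    [0,0,0,0],
    [0,0,0,0]
  ]
}}

```text
clock: 34.5
position: [0.506, -0.0722, 0.0262]
ee_rot: [0.49, 0.509, 0.491, -0.509]
force: [-2.4, 0.8, 6.1]
opening: 0.0114
```

Request:
{"name": "play_rows", "arguments": {
  "plan": [
    [0,0,0,0],
    [0,0,0,0],
    [0,0,0,0],
    [0,0,0,0],
    [-0.2,0,0,0],
    [-0.5,0,0,0],
    [-0.7,0,0,0],
    [-0.7,0,0,0],
    [-0.4,0,0,0],
    [-0.2,0,0,0]
  ],
  "grip": 0.35
}}

```text
clock: 35.75
position: [0.5063, -0.0723, 0.1893]
ee_rot: [0.491, 0.51, 0.49, -0.509]
force: [0.1, 0.6, -0.3]
opening: 0.0554
```

Request:
{"name": "play_rows", "arguments": {
  "plan": [
    [-0.3,0,0,0],
    [-0.3,0,0,0],
    [-0.2,0,0,0],
    [0,0,0,0],
    [0,0,0,0],
    [0,0,0,0],
    [0,0,0,0],
    [0,0,0,0],
    [0,0,0,0],
    [0,0,0,0]
  ]
}}

```text
clock: 37.0
position: [0.506, -0.0722, 0.2357]
ee_rot: [-0.491, -0.509, -0.491, 0.509]
force: [-0.6, -0.6, 0.2]
opening: 0.0554
```

Run:
```python
from h import *
c=cap("wrist");W=cloud(c);a=cap("scene")
ct=(.53,-.03); print("tray",fit(mask(c,ct,.14,.0125,.0195),ct,.14,TRAY,[-.04]))
for n,x,y in(("edge",-.008,-.05),("trim",.022,.024)):
    q=knob(c,*t2w(x,y),.044,.056,.03);print(n,w2t(q[0][0]/1e3,q[0][1]/1e3),"home",x,y)
X,Y=w2t(W[...,0],W[...,1])
for n,(x0,x1,y0,y1) in dict(plate_hi=(.03,.045,.05,.075),plate_lo=(.03,.045,-.035,-.01),trimarm=(-.01,.01,.02,.036),fence_hi=(-.048,-.03,.05,.075),fence_lo=(-.048,-.03,-.075,-.04),edgearm=(.03,.048,-.075,-.05)).items():
    s=(X>x0)&(X<x1)&(Y>y0)&(Y<y1);print(n,s.sum(),np.nanmedian(W[s][:,2]) if s.any() else "")
ctr=(.655,.26);print("pad",fit(mask(a,ctr,.09,.034,.06,orange),ctr,.09,PAD,[.38]))
go(.5,0,.2)
cv2.imwrite("pics/j.png",np.hstack([cv2.resize(c["pixels"],(400,300)),cv2.resize(a["pixels"],(400,300))]))
```

```text
tray [ 0.51514139 -0.02279052 -0.03664512  0.45139089]
knob 408 [506.1 -72.7] [11.6 35.3] 87.7 top 0.0544
edge (np.float64(-0.007616441077224485), np.float64(-0.05035040465670133)) home -0.008 -0.05
knob 456 [ 5.393e+02 -3.000e-01] [35.5 12.4] 87.5 top 0.0545
trim (np.float64(0.02281933961350055), np.float64(0.0233313929122495)) home 0.022 0.024
plate_hi 312 0.014388908449958826
plate_lo 305 0.014478963262890832
trimarm 253 0.014231323512713612
fence_hi 317 0.020244137250738592
fence_lo 415 0.020217699241305787
edgearm 370 0.014477455492533126
pad [0.65830654 0.25947738 0.36447103 0.50232112]
t 37.1 p [ 0.506  -0.0722  0.2357] op 0.0555 j7 -1.02 jawyaw -1.608 tilt [ 0.  0. -1.] F [-0.4 -0.3 -0. ]
shift units [ 0.596 -0.144 -1.199] turn 0
```

View pics/j.png

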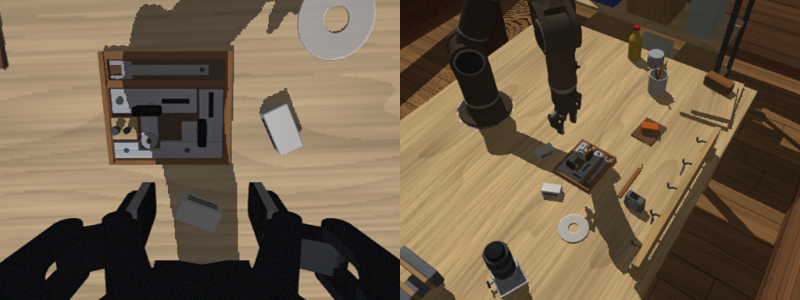

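Both guides lie nested in the well at wrist (110–225, 90–160), with the roller in the notch. The pad is on the sandpaper at scene (650,127), the bystanders are where they were, and the gripper touches nothing.

```bash
python3 -c "
from rig import env
print(env.sign_off())"
```

```text
the job is handed in; nothing more can be done
None
```

I moved the orange pad from the well onto the sandpaper, set both guides into the tray, and handed the job in at about 37 s of the 62 s limit. The hand-in gave no verdict.

| Check | Measured | Target |
|---|---|---|
| Edge guide knob, tray x, y (mm) | −7.6, −50.4 | −8, −50 |
| Trim guide knob, tray x, y (mm) | 22.8, 23.3 | 22, 24 |
| 8 mm parts of both guides, top height (mm) | 14.2–14.5 | 14 |
| Edge guide fence, top height at both ends (mm) | 20.2 | 20 |
| Pad offset from stack centre (mm) | 1–3 | centre over the stack |
| Pad top height after release (mm) | 42 | 42 |

- **Guides:** each set of heights agrees to about 0.3 mm, so both lie flat on the well floor, with the trim guide's roller in the notch.
- **Bystanders:** in the last picture they look unmoved. I checked this by eye only.
- **Checks that disagreed:** two automatic fits were poor and I did not rely on them. One was the whole-outline fit of the edge guide in hand, which the gripper partly hid. The other was the fit of the guide in hand from the side and scene cameras. I used the arm and fence edges and the knob fits instead, and these agreed.

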